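Spread a circlip over the positioner's axle stub

TASK

Pick up the circlip pliers by squeezing their handles, so that the circlip on their tips spreads, and bring it over the upright axle stub of the rotary positioner. Slide the spread circlip down round the stub, without forcing it, until it is level with the groove, and finish there while still holding: pliers level, handles squeezed home, circlip wide open and not resting on or pressing against the positioner. Leave the lens, the bearing and the jar alone.

Things in the scene. Friction and masses are not known exactly. Their poses are not given: they have to be found in the camera images.
- pliers: Loose circlip pliers, 245 mm long, 0.3 kg, lying flat on the rest, the circlip fixed on their tips. Origin: underside of the pivot disc (diameter 26 mm). Own x runs to the tips and circlip, z up, y across the handles. Two black handles run back from x -28 to -122 mm, each 9 mm thick, z 0 to 14 mm; jaws reach x +73 mm, z 2 to 14 mm. Centre of mass near the grip point.
- grip (a point): Where to squeeze: midway between the handles, mid height, pliers x -55, y 0, z 7 mm; axes as the pliers. Outsides there 40 mm apart at rest (splayed 0.12 rad each), 26 mm and parallel when home. Both move alike: closing pads centre and align the pliers, and as the handles turn in the pads the pliers move 2 mm forward (+x) relative to the gripper. 45 mm free before and behind.
- clip_center (a point): Centre of the spread circlip, mid thickness: pliers x +95, y 0, z -10 mm (150 mm ahead of, 17 mm below the grip point; 152 mm ahead of the pads once squeezed home). Level flat dark ring, 4 mm thick, 5 mm wide, two halves hinged at the far end, ears at the tips. Inside round, 46 mm in diameter when fully spread; about 37 mm across y at rest, too small for the stub.
- handle_l (a joint): Squeeze of the handles, rad: 0 at rest, 0.123 home against a stop; the other handle and the circlip follow. Spring: 6 N on each handle at the grip point starts it, 12 N takes it home; grip with 25 to 30 N. Home leaves 3 mm all round the stub; counted as wide open above 0.1.
- positioner: Fixed rotary positioner, origin at the centre of its underside. Square base plate 120 mm, 12 mm thick; black motor drum 76 mm in diameter to z 62 mm; platter 92 mm in diameter, z 62 to 74; hub 56 mm, z 74 to 92; upright steel axle stub 40 mm in diameter, z 92 to 130, top rim chamfered 2 mm, with a round groove 33 mm in diameter at z 107 to 115.
- groove (a point): On the stub's axis at the middle of the groove's width, 111 mm above the bench, 19 mm below the stub's top.
- stub_top (a point): Centre of the stub's top face, 130 mm above the bench.
- rest: Fixed rest of the pliers: black base plate 150 x 100 x 8 mm, two grey cross bars with tops 45 mm above the bench. Origin on the bench below the grip point. Bars at x +57 mm (18 mm thick, 50 mm long, under the pivot) and x -60 mm (14 mm thick, 80 mm long, under the tails).
- lens: Bystander: black lens standing upright, diameter 68 mm, 84 mm tall, origin at the centre of its underside.
- bearing: Bystander: steel bearing ring lying flat, outside diameter 52 mm, 16 mm tall, origin at the centre of its underside.
- jar: Bystander: amber jar with white cap, diameter 54 mm, 59 mm tall, origin at the centre of its underside.
Things that resemble listed ones, but are neither listed nor needed, are in the scene too. What is meant by the positioner is not orange, and is the smaller of those in its own colour.

How it is judged:
By the outcome, as a careful person would: the job done as asked, in the order asked, and still so for the second after the job is handed in, while the arm keeps its last pose, push and grip.
It also fails if it takes over 40 s, if anything falls off the work surface, if the arm or the gripper's body presses on something with over 40 N, if the wrist force passes 120 N, or if a joint passes its speed limit or range.

ROBOT

A 6-joint arm with a two-finger parallel gripper is mounted at the origin on the work surface. World frame = base frame: x ahead of the robot, y to its left, z up, the work surface at z = 0. Lengths are in m, angles in degrees, forces in N, time in s.
With the tool pointing down it reaches from about 0.3 to 0.875 m from the base axis. Payload 6.4 kg.
Tool frame: the origin (TCP) lies midway between the tips of the shut fingers; the grasp point (between the pads) lies 19 mm behind it; z points along the fingers, y is the direction in which the jaws open and shut (so a half turn about z gives the same grasp; the last joint's range is limited). The gripper opens to 85 mm and grips with 20 to 120 N. Pads are 22 mm wide; open, the fingers measure 114 mm over their backs; the gripper's body (76 mm by 85 mm) begins 54 mm behind the grasp point. The pads swing forward as they close: fully open they stand 13 mm farther back than shut.
Start: joints at [-78.226, 10.359, 92.074, -0, 77.567, -11.82], TCP at [0.23, -0.527, 0.231] pointing down, gripper open.
Joint ranges: [-171.53, 171.53], [-51.25, 118.39], [17.06, 147.69], [-65.23, 245.23], [0, 150.52], [-178.68, 178.68]. Speed limits (degrees/s): [147.25, 147.25, 172.46, 180, 180, 180].

INTERFACE

Orientations are given as a 3x3 rotation matrix whose columns are the frame's x, y, z axes.
In Python, from rig import r gives the robot as it stands.
- The arm moves only by the tool carry_out, never from a script. Its argument "series" is one flat list of numbers, 7 for each row, row after row: the shift along the tool's x, y, z in m, then the turn, a rotation vector about the tool's x, y, z in units of 6 degrees (1.0 is 6 degrees), then the finger opening in m, from 0 to 0.0854. In form: [x, y, z, ax, ay, az, claw, x, y, z, ax, ay, az, claw, ...]. A call has 1 to 5 rows; each row shifts and turns the commanded pose from where the row before left it, along the tool's axes as they then stand; what a row does not reach is not made up. A row lasts 1/8 s, in which the tool goes at most 62.5 mm and 10.7 degrees, less where a joint would pass 70% of its speed; a pose out of reach is approached as far as the arm can. A call with a gripper value outside its range is refused whole. The fingers move at their own pace and stop on an object; "grip_force" is the grip in N (left out, the last holds). Time passes only in rows, so rows that do not move let the fingers close. It gives the time, the measured TCP pose, the force and the opening at its end, in the units of the state.
- r.get_state(): the state, without advancing time (a new reading comes with each control period).
- r.get_image(name): name is "scene" or "top"; returns the picture (420x560x3 uint8, red, green, blue); there is no depth.
- r.camera_info(name): a dict with "vertical_fov" (degrees; the focal length in pixels is half the picture's height over the tangent of half this angle, whatever the lens; pixels are square), "cx", "cy" (the principal point, pixels), "R" (3x3) and "t" (3): a world point X has camera coordinates R X + t. Camera axes: x right, y down, z forward; pixel columns grow to the right and rows downward; lengths in m; the calibration is good to about 2 mm. A picture is of the moment at which its call begins. camera_info takes no time and is no camera call.
- r.job_done(): hands the job in, once; it reports no verdict.
The state is a dict: "t": time; "joint_pos": joint angles; "joint_vel": joint speeds; "tau": joint torques, N m; "ee_pos": TCP position; "orientation": TCP orientation; "contact_force": force on the tool from outside, world axes, zero at the start; "torque": the same for the moment, N m; "width": finger opening in m.
Only numpy, scipy, OpenCV 4.12 (cv2) and the standard library are available. Lean on these libraries where they do the work, as an engineer would, in place of code of your own. Each camera call takes 0.05 s, during which the arm holds its last target. There are 200 camera calls.

## Working session

There is one attempt and no reset: what is moved stays moved. The work goes in short steps, Python scripts to look and compute and a tool call to move; the robot and the scene stay as the last step left them, time stands still between calls to the robot, and variables do not carry over. Pictures are saved under pics/ and viewed, and the job is handed in when it is done.

Besides the shell and the picture viewer there is one more tool, called after ">>>" as a command line: name --argument value ..., lists and objects as JSON in quotes. carry_out: Moves the arm, as the interface text tells. Its arguments: {"type":"object","properties":{"series":{"type":"array","items":{"type":"number"}},"grip_force":{"type":"number"}},"required":["series"]}

```bash
mkdir -p pics; ls; python3 - <<'E'
from rig import r
import cv2
for n in("scene","top"):
    im=r.get_image(n); cv2.imwrite(f"pics/{n}0.png",im[:,:,::-1])
    print(n,r.camera_info(n))
s=r.get_state();print(s["t"],s["ee_pos"],s["orientation"],s["width"])
E
```

```text
pics
scene {'vertical_fov': 49.87711299634546, 'cx': 284.98153248673646, 'cy': 202.83084419357036, 'R': array([[-0.66994171,  0.74230293, -0.01282425],
       [ 0.53932312,  0.47473264, -0.69552821],
       [-0.51020454, -0.47287978, -0.71838433]]), 't': array([ 0.42295773, -0.27977614,  1.63814494])}
top {'vertical_fov': 49.21119219282004, 'cx': 270.9181074700213, 'cy': 214.70628052249336, 'R': array([[-0.02679036, -0.99961036,  0.00783663],
       [-0.99752774,  0.02622341, -0.0651977 ],
       [ 0.06496679, -0.00956393, -0.99784159]]), 't': array([0.02147457, 0.63299668, 1.27624677])}
0.1 [ 0.2300703  -0.52643316  0.23047555] [[ 9.16412826e-01  4.00234228e-01 -3.07946337e-04]
 [ 4.00234204e-01 -9.16411578e-01  1.54968264e-03]
 [ 3.38030446e-04 -1.54339970e-03 -9.99998752e-01]] 0.08546380076155007
```

View pics/scene0.png

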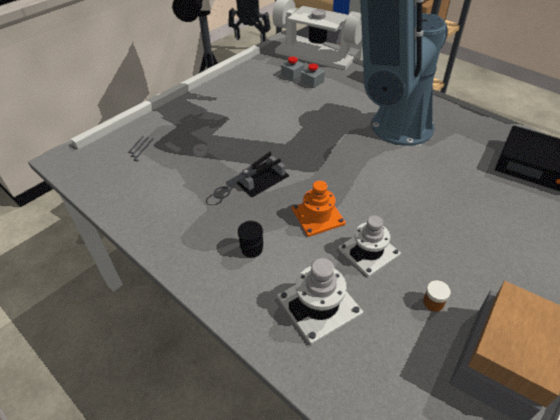

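View pics/top0.png

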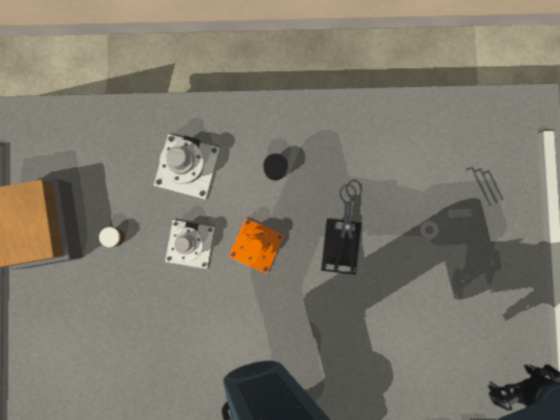

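The target is the smaller white positioner (top view about (188,243)). The pliers are at about (345,230), with the clip at (350,190). Next I'll enlarge both regions to get precise pixels.

```bash
python3 - <<'E'
import cv2,numpy as np
t=cv2.imread("pics/top0.png");s=cv2.imread("pics/scene0.png")
def crop(im,x,y,w,h,k): return cv2.resize(im[y:y+h,x:x+w],None,fx=k,fy=k,interpolation=cv2.INTER_CUBIC)
a=crop(t,310,170,65,110,5); b=crop(t,155,210,70,70,5)
b=cv2.copyMakeBorder(b,0,200,0,0,cv2.BORDER_CONSTANT)
cv2.imwrite("pics/c1.png",np.hstack([a,b]))
a=crop(s,200,140,95,70,4); b=crop(s,335,205,70,70,4)
cv2.imwrite("pics/c2.png",np.hstack([a,b]))
E
```

```text
(no output)
```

View pics/c1.png

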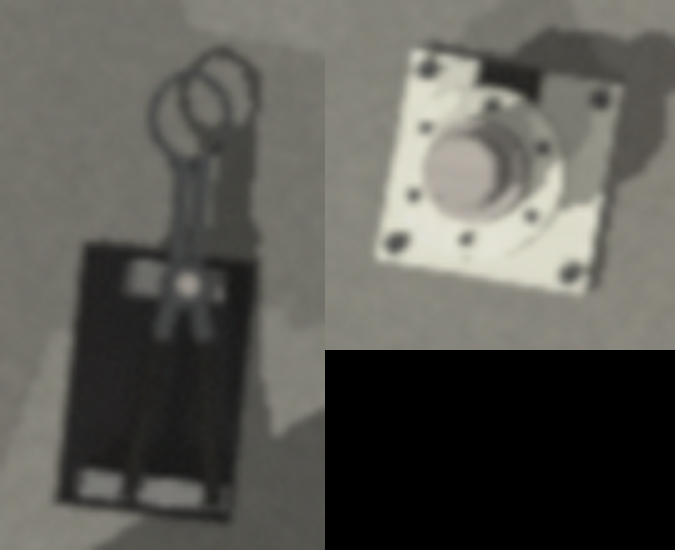

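View pics/c2.png

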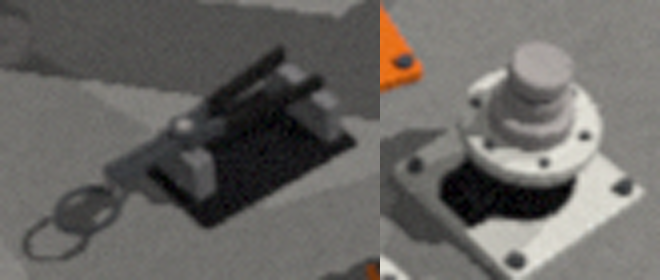

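```bash
cat >h.py <<'E'
from rig import r
import numpy as np, cv2
def ray(n,u,v):
    c=r.camera_info(n); f=210/np.tan(np.radians(c["vertical_fov"]/2))
    d=c["R"].T@np.array([(u-c["cx"])/f,(v-c["cy"])/f,1.]); return -c["R"].T@c["t"],d
def onz(n,u,v,z):
    o,d=ray(n,u,v); return o+d*(z-o[2])/d[2]
def proj(n,X):
    c=r.camera_info(n); f=210/np.tan(np.radians(c["vertical_fov"]/2))
    p=c["R"]@np.asarray(X)+c["t"]; return p[:2]/p[2]*f+[c["cx"],c["cy"]]
def tri(u1,u2):
    (o,d),(p,e)=ray("top",*u1),ray("scene",*u2)
    k=np.linalg.lstsq(np.c_[d,-e],p-o,rcond=None)[0]; a,b=o+d*k[0],p+e*k[1]
    return (a+b)/2,np.linalg.norm(a-b)
E
python3 - <<'E'
from h import *
np.set_printoptions(precision=4,suppress=True)
T=lambda x,y:(310+x/5-.4,170+y/5-.4)
B=lambda x,y:(155+(x-325)/5-.4,210+y/5-.4)
S=lambda x,y:(200+x/4-.4,140+y/4-.4)
P=lambda x,y:(335+(x-380)/4-.4,205+y/4-.4)
print("stub top z.13",onz("top",*B(462,172),.13),onz("scene",*P(542,65),.13),tri(B(462,172),P(542,65)))
C=[onz("top",*B(*p),.012) for p in((412,47),(624,85),(590,295),(376,262))]
print("base centre",np.mean(C,0),[np.linalg.norm(C[i]-C[i-1]) for i in range(4)])
R=[onz("top",*T(*p),.008) for p in((85,242),(258,262),(230,520),(55,502))]
print("rest corners",np.array(R),np.mean(R,0),[np.linalg.norm(R[i]-R[i-1]) for i in range(4)])
d=R[0]+R[1]-R[2]-R[3];print("rest yaw",np.degrees(np.arctan2(d[1],d[0])))
print("pivot",onz("top",*T(187,285),.06),onz("scene",*S(183,127),.06),tri(T(187,285),S(183,127)))
print("ring",onz("top",*T(189,115),.035),onz("scene",*S(86,208),.035),tri(T(189,115),S(86,208)))
print("tails",onz("top",*T(140,490),.059),onz("top",*T(212,495),.059),onz("scene",*S(275,55),.059),onz("scene",*S(318,83),.059))
E
```

```text
stub top z.13 [0.5567 0.2366 0.13  ] [0.5571 0.2432 0.13  ] (array([0.5553, 0.2395, 0.1257]), np.float64(0.005115336955047263))
base centre [0.5569 0.2366 0.012 ] [np.float64(0.12297652947913298), np.float64(0.12239888826009136), np.float64(0.1199738888419271), np.float64(0.12226716595710252)]
rest corners [[ 0.6206 -0.1542  0.008 ]
 [ 0.6065 -0.2527  0.008 ]
 [ 0.4605 -0.231   0.008 ]
 [ 0.4734 -0.1321  0.008 ]] [ 0.5403 -0.1925  0.008 ] [np.float64(0.14882005639532084), np.float64(0.09951222763434357), np.float64(0.14757062985392685), np.float64(0.09979051605886184)]
rest yaw -8.509624342492703
pivot [ 0.5926 -0.2025  0.06  ] [ 0.5917 -0.1987  0.06  ] (array([ 0.5916, -0.2015,  0.0585]), np.float64(0.0034400141158813947))
ring [ 0.689  -0.2116  0.035 ] [ 0.6858 -0.2099  0.035 ] (array([ 0.6876, -0.2101,  0.0365]), np.float64(0.00338455559396055))
tails [ 0.4816 -0.1728  0.059 ] [ 0.4778 -0.212   0.059 ] [ 0.4819 -0.2057  0.059 ] [ 0.4845 -0.1565  0.059 ]
```

Two-view checks agree: plate sizes of 150×100 and 120 mm, pivot z of about 0.058. The grip point is at about (0.538,-0.193) with yaw -8.5°, and the stub is at about (0.557,0.238). I'll turn the tool first, then travel to above the grip.

>>> carry_out --series '[0, 0, 0, 0, 0, 1.34, 0.085, 0, 0, 0, 0, 0, 1.34, 0.085, 0, 0, 0, 0, 0, 1.34, 0.085, 0, 0, 0, 0, 0, 1.34, 0.085, 0.02, -0.03, 0.005, 0, 0, 0, 0.085]' --grip_force 27

```text
t: 0.72
ee_pos: [0.2535, -0.5013, 0.2261]
orientation: [[0.988, -0.153, -0.0], [-0.153, -0.988, -0.001], [-0.0, 0.001, -1.0]]
contact_force: [0.0, 0.4, 0.1]
width: 0.0853
```

>>> carry_out --series '[0.034, -0.05, 0.005, 0, 0, 0, 0.085, 0.034, -0.05, 0.005, 0, 0, 0, 0.085, 0.034, -0.05, 0.01, 0, 0, 0, 0.085, 0.034, -0.05, 0.01, 0, 0, 0, 0.085, 0.034, -0.05, 0.01, 0, 0, 0, 0.085]'

```text
t: 1.35
ee_pos: [0.4607, -0.2766, 0.1858]
orientation: [[0.989, -0.149, -0.0], [-0.149, -0.989, 0.0], [-0.0, -0.0, -1.0]]
contact_force: [1.1, -1.5, -0.4]
width: 0.085
```

```bash
cat >>h.py <<'E'
from scipy.spatial.transform import Rotation as Ro
def go(x,y,z,yaw):
    s=r.get_state(); R=s["orientation"]; a=np.radians(yaw)
    W=np.c_[[np.cos(a),np.sin(a),0],[np.sin(a),-np.cos(a),0],[0,0,-1]]
    rv=np.degrees(Ro.from_matrix(R.T@W).as_rotvec())/6
    print("t",s["t"],"at",np.round(s["ee_pos"],4),"yaw",np.degrees(np.arctan2(R[1,0],R[0,0])).round(2),"w",round(s["width"],4),"F",np.round(s["contact_force"],1),"j",np.round(s["joint_pos"],0))
    d=np.array([x,y,z])-s["ee_pos"]
    print("shift",np.round(R.T@d,4),"after turn",np.round(W.T@d,4),"turn",np.round(rv,3))
E
python3 - <<'E'
from h import *
go(.538,-.193,.15,-8.5)
E
```

```text
t 1.35 at [ 0.4607 -0.2766  0.1858] yaw -8.58 w 0.085 F [ 1.1 -1.5 -0.4] j [-44.   8. 100.  -0.  72.  55.]
shift [ 0.064  -0.0942  0.0358] after turn [ 0.0641 -0.0942  0.0358] turn [-0.     0.001 -0.013]
```

>>> carry_out --series '[0.032, -0.047, 0.018, 0, 0, 0, 0.085, 0.032, -0.047, 0.018, 0, 0, 0, 0.085, 0, 0, 0, 0, 0, 0, 0.085]'

```text
t: 1.72
ee_pos: [0.5377, -0.1908, 0.148]
orientation: [[0.99, -0.144, -0.003], [-0.144, -0.99, 0.003], [-0.003, -0.002, -1.0]]
contact_force: [-0.1, -0.7, 0.5]
width: 0.0854
```

```bash
python3 - <<'E'
from h import *
go(.538,-.193,.033,-8.5)
for n,(x,y,w,h) in {"top":(290,160,110,130),"scene":(190,110,130,110)}.items():
    im=r.get_image(n)[:,:,::-1]; cv2.imwrite(f"pics/{n}1.png",im)
    im=np.clip(im[y:y+h,x:x+w].astype(float)*1.6,0,255).astype('uint8')
    cv2.imwrite(f"pics/{n}1c.png",cv2.resize(im,None,fx=4,fy=4,interpolation=cv2.INTER_CUBIC))
E
```

```text
t 1.725 at [ 0.5377 -0.1908  0.148 ] yaw -8.26 w 0.0854 F [-0.1 -0.7  0.5] j [-31.  15.  97.   0.  69.  67.]
shift [0.001  0.0024 0.115 ] after turn [0.0007 0.0021 0.115 ] turn [-0.022  0.032  0.039]
```

View pics/top1c.png

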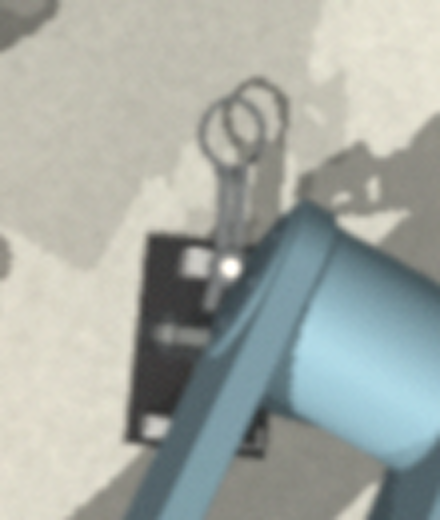

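View pics/scene1c.png

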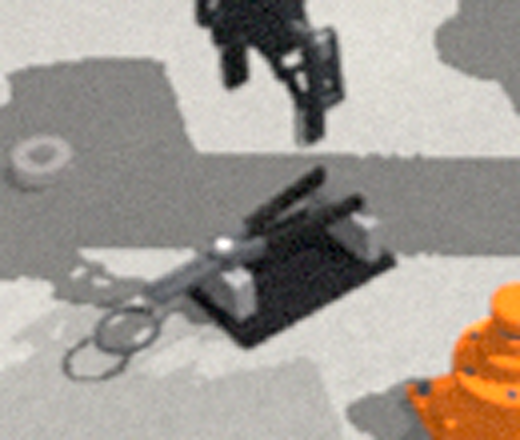

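The picture shows the gripper centred over the handles, with the pivot again at top (347.5,226.7), so nothing has moved. Descend and narrow the fingers to just wider than the handles.

>>> carry_out --series '[0.001, 0.001, 0.04, -0.022, 0.032, 0.039, 0.085, 0, 0.001, 0.04, 0, 0, 0, 0.085, 0, 0, 0.03, 0, 0, 0, 0.065, 0, 0, 0.008, 0, 0, 0, 0.05, 0, 0, 0, 0, 0, 0, 0.05]' --grip_force 27

```text
t: 2.45
ee_pos: [0.5378, -0.1983, 0.0328]
orientation: [[0.988, -0.154, 0.003], [-0.154, -0.988, -0.003], [0.003, 0.003, -1.0]]
contact_force: [-0.1, -0.8, -0.0]
width: 0.0501
```

```bash
python3 - <<'E'
from h import *
go(.538,-.193,.030,-8.5)
for n,(x,y,w,h) in {"scene":(190,110,130,110)}.items():
    im=r.get_image(n)[:,:,::-1]; cv2.imwrite(f"pics/{n}2.png",im)
    im=np.clip(im[y:y+h,x:x+w].astype(float)*1.6,0,255).astype('uint8')
    cv2.imwrite(f"pics/{n}2c.png",cv2.resize(im,None,fx=5,fy=5,interpolation=cv2.INTER_CUBIC))
E
```

```text
t 2.45 at [ 0.5378 -0.1983  0.0328] yaw -8.88 w 0.0501 F [-0.1 -0.8 -0. ] j [-32.  25. 100.  -0.  56.  67.]
shift [-0.0006 -0.0053  0.0028] after turn [-0.0005 -0.0053  0.0028] turn [ 0.024 -0.033 -0.063]
```

View pics/scene2c.png

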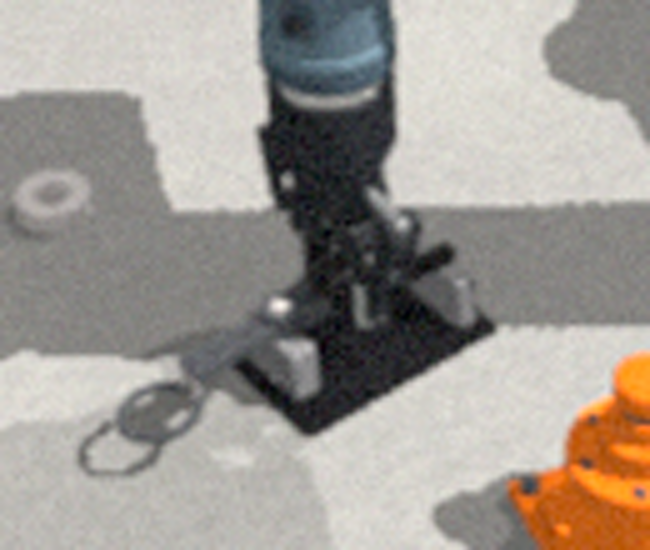

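The fingers straddle the handles, but I sit about 5 mm off in y because the last reading was taken while still moving. I'll correct that before squeezing.

>>> carry_out --series '[-0.0005, -0.005, 0, 0.024, -0.033, -0.063, 0.05, 0, 0, 0, 0, 0, 0, 0.05, 0, 0, 0, 0, 0, 0, 0.05]'

```text
t: 2.88
ee_pos: [0.5386, -0.1923, 0.0329]
orientation: [[0.989, -0.146, 0.001], [-0.146, -0.989, -0.0], [0.001, 0.0, -1.0]]
contact_force: [-0.4, 0.0, -0.4]
width: 0.0498
```

```bash
python3 - <<'E'
from h import *
go(.538,-.193,.030,-8.5)
E
```

```text
t 2.875 at [ 0.5386 -0.1923  0.0329] yaw -8.4 w 0.0498 F [-0.4  0.  -0.4] j [-32.  25. 100.   0.  56.  67.]
shift [-0.0005  0.0008  0.0029] after turn [-0.0005  0.0008  0.0029] turn [ 0.002 -0.007  0.017]
```

>>> carry_out --series '[0, 0, 0.002, 0, 0, 0, 0.04, 0, 0, 0, 0, 0, 0, 0.03, 0, 0, 0, 0, 0, 0, 0.015, 0, 0, 0, 0, 0, 0, 0.01, 0, 0, 0, 0, 0, 0, 0.01]' --grip_force 28

```text
t: 3.5
ee_pos: [0.5388, -0.1928, 0.0322]
orientation: [[0.989, -0.146, 0.001], [-0.146, -0.989, -0.001], [0.001, 0.001, -1.0]]
contact_force: [-5.8, 1.5, 14.8]
width: 0.025
```

```bash
python3 - <<'E'
from h import *
go(.538,-.193,.030,-8.5)
for n,(x,y,w,h) in {"scene":(190,110,130,110)}.items():
    im=r.get_image(n)[:,:,::-1]; cv2.imwrite(f"pics/{n}3.png",im)
    im=np.clip(im[y:y+h,x:x+w].astype(float)*1.6,0,255).astype('uint8')
    cv2.imwrite(f"pics/{n}3c.png",cv2.resize(im,None,fx=5,fy=5,interpolation=cv2.INTER_CUBIC))
E
```

```text
t 3.5 at [ 0.5388 -0.1928  0.0322] yaw -8.37 w 0.025 F [-5.8  1.5 14.8] j [-32.  25. 100.  -0.  56.  67.]
shift [-0.0008  0.0003  0.0022] after turn [-0.0008  0.0003  0.0022] turn [ 0.009 -0.008  0.021]
```

View pics/scene3c.png

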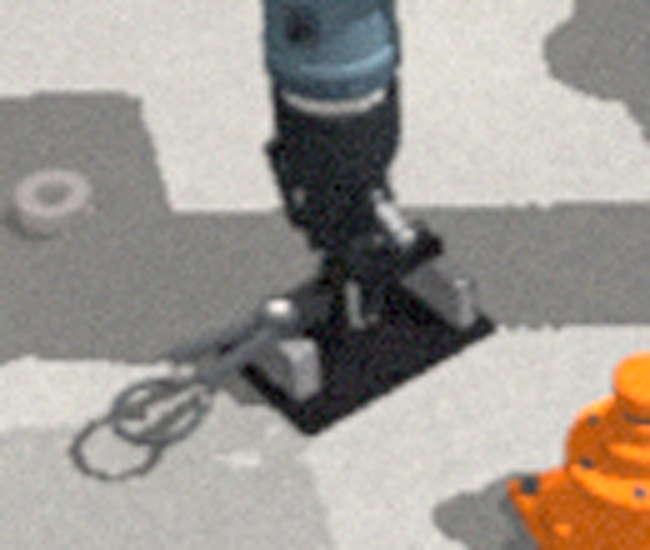

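Width is 25 mm (home) and the ring has visibly opened. The tool is pressing down with about 15 N, so lift gently.

>>> carry_out --series '[0, 0, -0.004, 0, 0, 0, 0.01, 0, 0, -0.012, 0, 0, 0, 0.01, 0, 0, -0.02, 0, 0, 0, 0.01, 0, 0, -0.03, 0, 0, 0, 0.01, 0, 0, -0.03, 0, 0, 0, 0.01]'

```text
t: 4.18
ee_pos: [0.5383, -0.1923, 0.1282]
orientation: [[0.989, -0.146, 0.0], [-0.146, -0.989, -0.0], [0.0, -0.0, -1.0]]
contact_force: [0.7, -0.4, -2.6]
width: 0.0251
```

>>> carry_out --series '[0, 0, -0.04, 0, 0, 0, 0.01, 0, 0, -0.04, 0, 0, 0, 0.01, 0, 0, -0.01, 0, 0, 0, 0.01, 0, 0, 0, 0, 0, 0, 0.01, 0, 0, 0, 0, 0, 0, 0.01]'

```text
t: 4.8
ee_pos: [0.5372, -0.1917, 0.2142]
orientation: [[0.989, -0.147, -0.003], [-0.147, -0.989, 0.002], [-0.003, -0.002, -1.0]]
contact_force: [0.0, -0.0, -4.0]
width: 0.0249
```

```bash
python3 - <<'E'
from h import *
go(.405,.22,.22,10)
for n,(x,y,w,h) in {"scene":(170,60,130,110),"top":(290,130,130,110)}.items():
    im=r.get_image(n)[:,:,::-1]; cv2.imwrite(f"pics/{n}4.png",im)
    im=np.clip(im[y:y+h,x:x+w].astype(float)*1.6,0,255).astype('uint8')
    cv2.imwrite(f"pics/{n}4c.png",cv2.resize(im,None,fx=5,fy=5,interpolation=cv2.INTER_CUBIC))
E
```

```text
t 4.8 at [ 0.5372 -0.1917  0.2142] yaw -8.43 w 0.0249 F [ 0. -0. -4.] j [-32.  11.  94.   0.  76.  67.]
shift [-0.1911 -0.3879 -0.0046] after turn [-0.0587 -0.4284 -0.0058] turn [-0.02   0.029 -3.071]
```

View pics/scene4c.png

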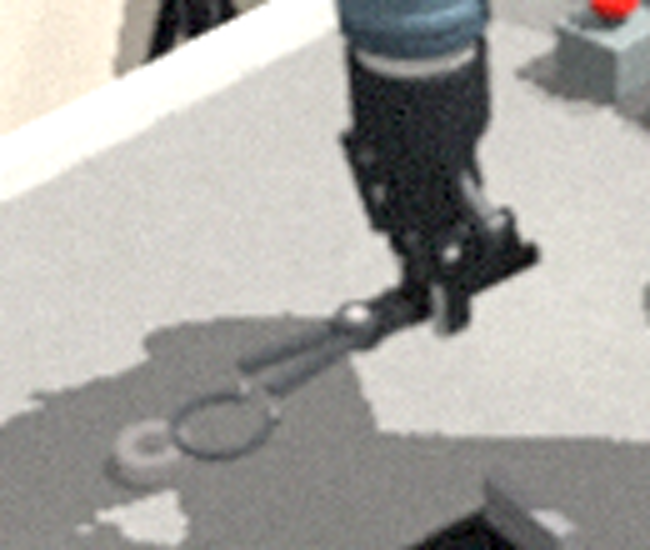

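View pics/top4c.png

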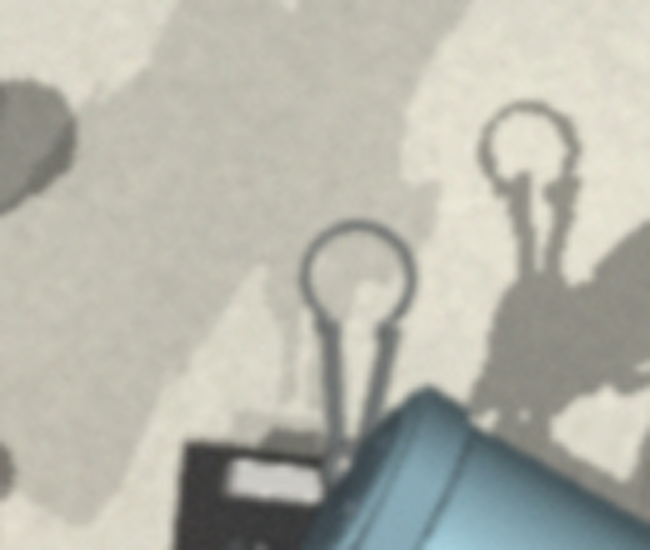

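The pliers are level, the ring is round and open, and the load is 4 N. Now I traverse to the stub side, turning to about yaw 10°.

>>> carry_out --series '[-0.01, -0.02, -0.003, 0, 0, -0.5, 0.01, -0.015, -0.04, -0.003, 0, 0, -0.7, 0.01, -0.02, -0.045, 0, 0, 0, -0.7, 0.01, -0.02, -0.045, 0, 0, 0, -0.7, 0.01, -0.015, -0.045, 0, 0, 0, -0.47, 0.01]'

```text
t: 5.52
ee_pos: [0.4565, 0.0045, 0.2218]
orientation: [[0.984, 0.177, -0.001], [0.177, -0.984, 0.001], [-0.001, -0.001, -1.0]]
contact_force: [0.3, 0.6, -3.0]
width: 0.025
```

>>> carry_out --series '[0, -0.045, 0, 0, 0, 0, 0.01, 0, -0.045, 0, 0, 0, 0, 0.01, 0, -0.045, 0, 0, 0, 0, 0.01, 0, -0.04, 0, 0, 0, 0, 0.01, 0, -0.02, 0, 0, 0, 0, 0.01]'

```text
t: 6.15
ee_pos: [0.4225, 0.1967, 0.2219]
orientation: [[0.984, 0.178, -0.001], [0.178, -0.984, 0.001], [-0.001, -0.001, -1.0]]
contact_force: [0.7, 0.7, -2.7]
width: 0.0247
```

>>> carry_out --series '[0, 0, 0, 0, 0, 0, 0.01, 0, 0, 0, 0, 0, 0, 0.01]'

```text
t: 6.4
ee_pos: [0.4239, 0.1941, 0.2221]
orientation: [[0.985, 0.175, -0.001], [0.175, -0.985, -0.0], [-0.001, 0.0, -1.0]]
contact_force: [0.2, 0.1, -3.4]
width: 0.0248
```

```bash
python3 - <<'E'
from h import *
T=(290+358/5-.4,130+274/5-.4);S=(170+222/5-.4,60+427/5-.4)
c,e=tri(T,S);print("ring before",c,e,"dist ahead",(c-[.5372,-.1917,.2142]))
go(.407,.212,.22,10)
for n,(x,y,w,h) in {"scene":(320,140,120,110),"top":(130,190,120,110)}.items():
    im=r.get_image(n)[:,:,::-1]; cv2.imwrite(f"pics/{n}5.png",im)
    cv2.imwrite(f"pics/{n}5c.png",cv2.resize(im[y:y+h,x:x+w],None,fx=5,fy=5,interpolation=cv2.INTER_CUBIC))
E
```

```text
ring before [ 0.68654236 -0.21174438  0.21354622] 0.005701851714711692 dist ahead [ 0.14934236 -0.02004438 -0.00065378]
t 6.4 at [0.4239 0.1941 0.2221] yaw 10.06 w 0.0248 F [ 0.2  0.1 -3.4] j [ 10.  -3. 108.  -0.  76.  90.]
shift [-0.0135 -0.0206  0.0021] after turn [-0.0135 -0.0205  0.0021] turn [0.001 0.006 0.01 ]
```

View pics/scene5c.png

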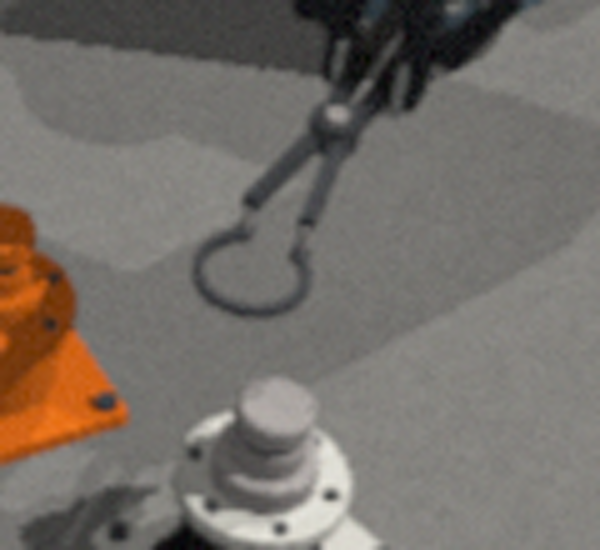

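View pics/top5c.png

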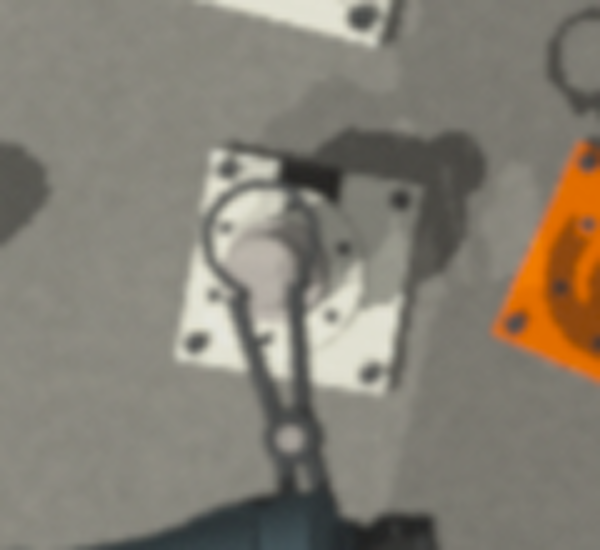

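The ring is at top crop (262,237) and round. The stub top is at (268,270). Move over the stub with the clip about 17 mm above it, then compare the two in the same views.

>>> carry_out --series '[-0.007, -0.011, 0, 0, 0, 0, 0.01, -0.006, -0.01, 0.02, 0, 0, 0, 0.01, 0, 0, 0.03, 0, 0, 0, 0.01, 0, 0, 0.022, 0, 0, 0, 0.01, 0, 0, 0, 0, 0, 0, 0.01]'

```text
t: 7.12
ee_pos: [0.4061, 0.2125, 0.1488]
orientation: [[0.985, 0.173, -0.004], [0.173, -0.985, -0.001], [-0.004, -0.0, -1.0]]
contact_force: [0.2, 0.4, -2.7]
width: 0.0249
```

>>> carry_out --series '[0, 0, 0, 0, 0, 0, 0.01, 0, 0, 0, 0, 0, 0, 0.01]'

```text
t: 7.38
ee_pos: [0.4088, 0.213, 0.1516]
orientation: [[0.985, 0.173, 0.002], [0.173, -0.985, 0.001], [0.002, -0.0, -1.0]]
contact_force: [-0.2, 0.5, -3.6]
width: 0.0252
```

```bash
cat >>h.py <<'E'
def snap(k,z=7):
    for n,(x,y,w,h) in {"scene":(325,180,80,80),"top":(140,205,80,80)}.items():
        im=r.get_image(n)[:,:,::-1]; cv2.imwrite(f"pics/{n}{k}.png",im)
        cv2.imwrite(f"pics/{n}{k}c.png",cv2.resize(im[y:y+h,x:x+w],None,fx=z,fy=z,interpolation=cv2.INTER_CUBIC))
E
python3 - <<'E'
from h import *
go(.4073,.2124,.15,10)
snap(6)
E
```

```text
t 7.375 at [0.4088 0.213  0.1516] yaw 9.99 w 0.0252 F [-0.2  0.5 -3.6] j [ 13.   1. 112.   0.  67.  93.]
shift [-0.0016  0.0003  0.0016] after turn [-0.0016  0.0003  0.0016] turn [-0.004 -0.021 -0.002]
```

View pics/scene6c.png

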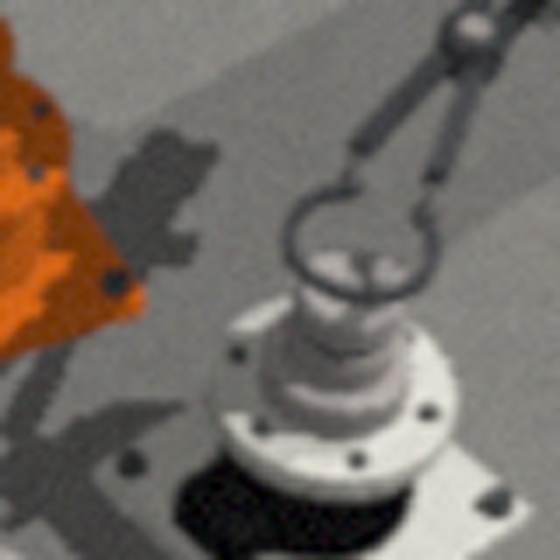

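View pics/top6c.png

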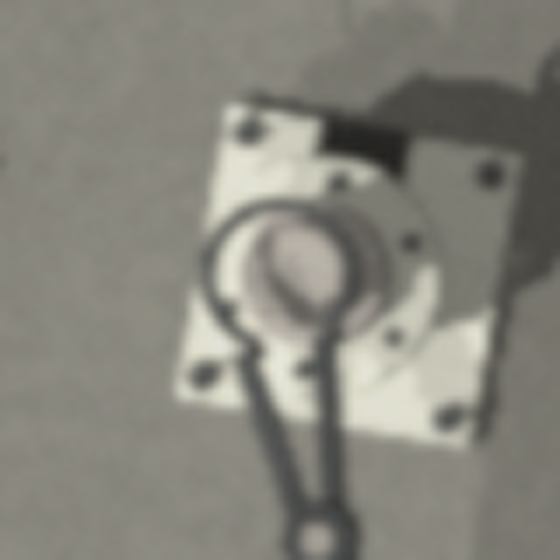

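```bash
python3 - <<'E'
from h import *
np.set_printoptions(precision=4,suppress=True)
rt=(140+281/7-.43,205+276/7-.43); rs=(325+361/7-.43,180+242/7-.43)
c,e=tri(rt,rs); print("ring tri",c,e)
k=[.5585,.2393,.152]
for n,p in(("top",rt),("scene",rs)): print(n,"obs",p,"kin pred",proj(n,k),"onz .152",onz(n,*p,.152))
out=[]
for n,(x,y,w,h) in {"top":(165,228,36,36),"scene":(355,206,40,40)}.items():
    im=cv2.imread(f"pics/{n}0.png")[y:y+h,x:x+w].astype(float)
    im=np.clip((im-60)*1.6,0,255).astype('uint8')
    out.append(cv2.resize(im,(560,560),interpolation=cv2.INTER_CUBIC)[:, :400])
cv2.imwrite("pics/stub0.png",np.hstack(out))
E
```

```text
ring tri [0.5557 0.2398 0.1515] 0.0035587770413558015
top obs (179.71285714285713, 243.99857142857144) kin pred [179.2892 243.2999] onz .152 [0.5567 0.2383 0.152 ]
scene obs (376.14142857142855, 214.14142857142855) kin pred [374.629  214.5396] onz .152 [0.5549 0.2414 0.152 ]
```

View pics/stub0.png

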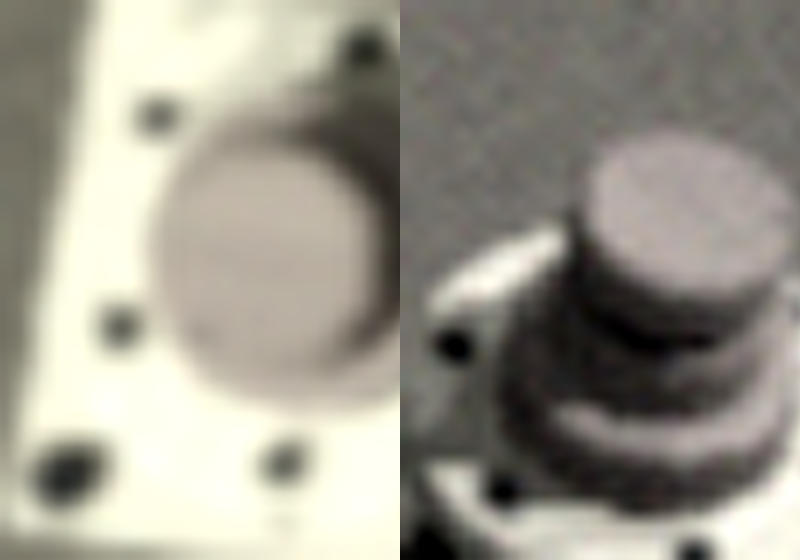

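```bash
python3 - <<'E'
from h import *
np.set_printoptions(precision=4,suppress=True)
for n,p,q in(("top",(179.71,244.0),(181.75,244.1)),("scene",(376.14,214.14),(375,220.6))):
    a,b=onz(n,*p,.1516),onz(n,*q,.13); d=(b-a)[:2]; print(n,b,"stub-ring world",d,"tool",d@[.985,.173],d@[.173,-.985])
E
```

```text
top [0.5565 0.2372 0.13  ] stub-ring world [-0.0003 -0.0011] tool -0.00044722363388111547 0.0010671316974758859
scene [0.5566 0.2425 0.13  ] stub-ring world [0.002  0.0013] tool 0.0022200390660842818 -0.000953163198721396
```

With the clip at TCP z + 2.8 mm (from the rest geometry), both views agree that the stub lies about 0–1 mm from the ring axis. I'll correct by 0.8 mm, lower to just above the stub, and look again.

>>> carry_out --series '[0, 0.0008, 0.006, 0, 0, 0, 0.01, 0, 0, 0.006, 0, 0, 0, 0.01, 0, 0, 0.005, 0, 0, 0, 0.01, 0, 0, 0, 0, 0, 0, 0.01, 0, 0, 0, 0, 0, 0, 0.01]'

```text
t: 8.1
ee_pos: [0.4081, 0.212, 0.1334]
orientation: [[0.985, 0.174, -0.0], [0.174, -0.985, 0.0], [-0.0, -0.0, -1.0]]
contact_force: [-0.6, 0.4, -2.9]
width: 0.0247
```

>>> carry_out --series '[0, 0, 0, 0, 0, 0, 0.01, 0, 0, 0, 0, 0, 0, 0.01]'

```text
t: 8.35
ee_pos: [0.4082, 0.212, 0.1336]
orientation: [[0.985, 0.174, 0.0], [0.174, -0.985, 0.0], [0.0, -0.0, -1.0]]
contact_force: [-0.4, 0.5, -2.4]
width: 0.0251
```

```bash
python3 - <<'E'
from h import *
go(.4085,.2122,.134,10)
for n,(x,y) in {"scene":(355,200),"top":(162,226)}.items():
    im=np.mean([r.get_image(n)[:,:,::-1] for _ in range(4)],0)[y:y+40,x:x+40]
    im=np.clip((im-40)*1.5,0,255).astype('uint8')
    cv2.imwrite(f"pics/{n}7c.png",cv2.resize(im,None,fx=14,fy=14,interpolation=cv2.INTER_CUBIC))
E
```

```text
t 8.35 at [0.4082 0.212  0.1336] yaw 10.0 w 0.0251 F [-0.4  0.5 -2.4] j [ 13.   2. 113.   0.  64.  93.]
shift [ 0.0003 -0.0001 -0.0004] after turn [ 0.0003 -0.0001 -0.0004] turn [-0.003 -0.004 -0.   ]
```

View pics/scene7c.png

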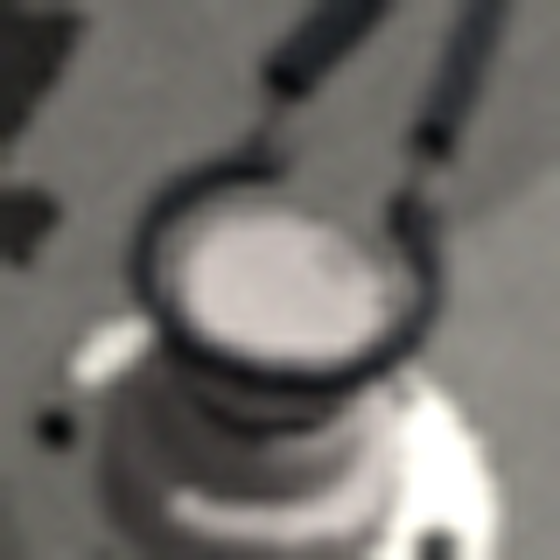

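View pics/top7c.png

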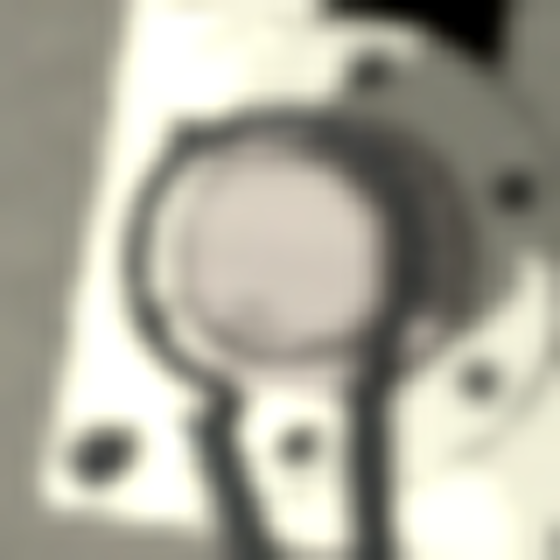

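The ring encircles the stub face in both views. A radial profile, with the ring taken at its own height and the face edge at z = 0.13, will quantify the offset in each view.

```bash
cat >rad.py <<'E'
from h import *
np.set_printoptions(precision=1,suppress=True,linewidth=160)
def prof(n,img,c,z,rad,ang):
    P=np.array([[proj(n,[c[0]+q*np.cos(a),c[1]+q*np.sin(a),z]) for q in rad] for a in ang],np.float32)
    return cv2.remap(img,P[...,0],P[...,1],cv2.INTER_CUBIC)
def run(c,zr,k=4):
    ang=np.radians(np.arange(0,360,15))
    for n in("top","scene"):
        g=np.mean([r.get_image(n).mean(2) for _ in range(k)],0).astype(np.float32)
        q=np.arange(.020,.032,.0005); p=prof(n,g,c,zr,q,ang); rr=q[p.argmin(1)]*1e3
        q2=np.arange(.012,.024,.0005); p2=prof(n,g,c,.13,q2,ang); rf=q2[np.diff(p2,axis=1).argmin(1)]*1e3+.25
        print(n,"ring mid",rr,"\n   face",rf)
        for nm,v,R in(("ring",rr,25.5),("face",rf,18.)):
            A=np.c_[np.cos(ang),np.sin(ang)]; ok=np.abs(v-R)<4
            for _ in range(4):
                x=np.linalg.lstsq(A[ok],v[ok]-R,rcond=None)[0]; ok=np.abs(A@x+R-v)<1.5
            print("  ",nm,"centre offset mm",x.round(2),"used",ok.sum())
E
python3 - <<'E'
from rad import *
run([.558,.2385],.1364)
E
```

```text
top ring mid [23.5 23.  24.5 24.  24.  24.  24.  25.  25.  26.  26.  31.  20.  20.  31.5 29.  26.  26.  26.5 26.  25.5 25.  24.  24. ] 
   face [16.8 20.3 21.3 23.3 23.3 22.8 22.8 23.3 23.3 23.3 23.3 17.3 17.8 17.3 17.8 20.3 20.3 20.8 19.8 20.8 17.3 17.8 19.3 17.3]
   ring centre offset mm [-1.5 -0.8] used 19
   face centre offset mm [-0.  -2.3] used 12
scene ring mid [27.  27.5 28.5 29.5 29.5 29.  29.  29.  28.5 28.  27.  31.5 20.  24.5 24.  23.  22.5 22.  21.5 22.  22.  23.  24.  24. ] 
   face [16.8 18.3 17.3 16.3 20.8 21.3 20.3 22.8 21.3 20.3 21.3 19.8 19.3 18.3 18.3 17.3 23.3 16.8 15.3 14.3 19.3 13.8 15.3 17.3]
   ring centre offset mm [0.5 3.8] used 22
   face centre offset mm [-1.3  2.9] used 20
```

```bash
python3 - <<'E'
from rad import *
np.set_printoptions(precision=4,suppress=True)
def bolts(n,seeds):
    g=255-cv2.imread(f"pics/{n}0.png").mean(2); out=[]
    for x,y in seeds:
        for _ in range(3):
            xi,yi=int(round(x)),int(round(y)); w=g[yi-2:yi+3,xi-2:xi+3]; w=np.clip(w-np.median(w)-10,0,None)
            Y,X=np.mgrid[yi-2:yi+3,xi-2:xi+3]; x,y=(w*X).sum()/w.sum(),(w*Y).sum()/w.sum()
        out.append((x,y))
    return out
b=bolts("top",[(155+(x-325)/5-.4,210+y/5-.4) for x,y in((492,105),(543,147),(531,216),(466,239),(413,195),(426,128))])
W=np.array([onz("top",*p,.074)[:2] for p in b]); c=W.mean(0); print("top bolts centre",c,"pairs",(W[:3]+W[3:])/2,"rad",np.linalg.norm(W-c,axis=1)); R=np.linalg.norm(W-c,axis=1).mean()
b=bolts("scene",[(335+(x-380)/4-.4,205+y/4-.4) for x,y in((475,102),(585,135),(544,162),(489,143))])
from scipy.optimize import least_squares
V=np.array([onz("scene",*p,.074)[:2] for p in b]); s=least_squares(lambda c:np.linalg.norm(V-c,axis=1)-R,[.557,.24]); print("scene bolts",s.x,s.fun)
# opposite/adjacent check: rotate top pattern
g=cv2.imread("pics/scene0.png").mean(2).astype(np.float32)
ang=np.radians(np.arange(0,360,10)); q=np.arange(.013,.024,.00025)
p=prof("scene",g,[.5566,.2425],.13,q,ang); rf=q[np.diff(p,axis=1).argmin(1)]*1e3
print("scene face r",rf.round(1))
A=np.c_[np.cos(ang),np.sin(ang),np.ones(36)];ok=np.abs(rf-18.5)<3
for _ in range(4): x=np.linalg.lstsq(A[ok],rf[ok],rcond=None)[0]; ok=np.abs(A@x-rf)<1
print(x,ok.sum())
E
```

```text
top bolts centre [0.5569 0.238 ] pairs [[0.5565 0.2375]
 [0.5571 0.2383]
 [0.5571 0.2381]] rad [0.0357 0.0363 0.0369 0.0363 0.0369 0.0373]
scene bolts [0.5542 0.2414] [ 0.0006 -0.0004  0.001  -0.0011]
scene face r [19.8 19.  19.8 18.8 21.5 21.8 18.8 20.  19.5 18.5 19.3 19.  19.8 20.  19.8 19.3 18.8 18.  17.5 18.5 17.8 19.5 19.3 19.  16.8 18.3 17.8 17.8 19.3 17.2 17.2
 17.5 18.5 19.3 18.3 17.8]
[-0.0168  0.9404 18.5317] 27
```

Top view: ring (.5565,.2377) against screw-circle centre (.5569,.2380), so they agree within 0.5 mm. Scene view by ring and face mid-columns: about 0.5 mm off in the same direction. The automatic scene ring fit disagreed by about 2 mm, because the stub's dark side biases it. I'll descend slowly and watch the force.

>>> carry_out --series '[0.0004, -0.0002, 0.002, 0, 0, 0, 0.01, 0, 0, 0.003, 0, 0, 0, 0.01, 0, 0, 0.003, 0, 0, 0, 0.01, 0, 0, 0, 0, 0, 0, 0.01, 0, 0, 0, 0, 0, 0, 0.01]'

```text
t: 9.78
ee_pos: [0.4085, 0.2122, 0.1254]
orientation: [[0.985, 0.174, -0.0], [0.174, -0.985, 0.0], [-0.0, -0.0, -1.0]]
contact_force: [0.1, 0.4, -2.9]
width: 0.0252
```

```bash
python3 - <<'E'
from h import *
go(.4086,.2123,.1082,10)
for n,(x,y) in {"scene":(355,200),"top":(162,226)}.items():
    im=np.mean([r.get_image(n)[:,:,::-1] for _ in range(4)],0)[y:y+40,x:x+40]
    im=np.clip((im-40)*1.5,0,255).astype('uint8')
    cv2.imwrite(f"pics/{n}8c.png",cv2.resize(im,None,fx=14,fy=14,interpolation=cv2.INTER_CUBIC))
E
```

```text
t 9.775 at [0.4085 0.2122 0.1254] yaw 10.0 w 0.0252 F [ 0.1  0.4 -2.9] j [ 13.   3. 114.   0.  63.  93.]
shift [ 0.0001 -0.      0.0172] after turn [ 0.0001 -0.0001  0.0172] turn [-0.002  0.001 -0.   ]
```

View pics/scene8c.png

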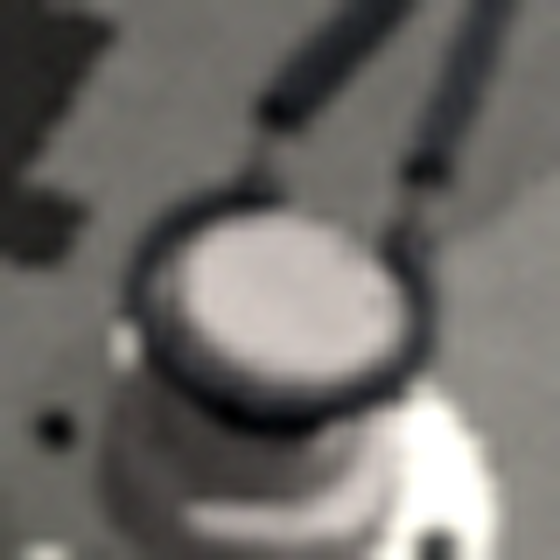

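View pics/top8c.png

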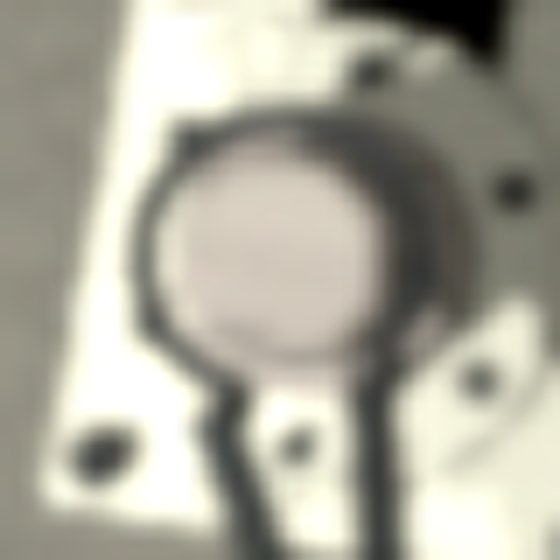

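Force is unchanged at -2.9 N with the ring now just below the rim. Both views suggest the stub sits about 1 mm to +y of the ring's axis. I'll correct that, then go down.

>>> carry_out --series '[0.0006, -0.0009, 0, 0, 0, 0, 0.01, 0, 0, 0.003, 0, 0, 0, 0.01, 0, 0, 0.003, 0, 0, 0, 0.01, 0, 0, 0.002, 0, 0, 0, 0.01, 0, 0, 0, 0, 0, 0, 0.01]'

```text
t: 10.8
ee_pos: [0.4087, 0.2131, 0.1171]
orientation: [[0.985, 0.174, -0.001], [0.174, -0.985, 0.0], [-0.001, -0.0, -1.0]]
contact_force: [0.3, -0.5, -3.1]
width: 0.0249
```

>>> carry_out --series '[0, 0, 0, 0, 0, 0, 0.01]'

```text
t: 10.92
ee_pos: [0.4089, 0.2132, 0.1174]
orientation: [[0.985, 0.174, -0.0], [0.174, -0.985, 0.0], [-0.0, -0.0, -1.0]]
contact_force: [-0.2, 0.6, -2.7]
width: 0.0248
```

```bash
python3 - <<'E'
from h import *
go(.4092,.2133,.1082,10)
for n,(x,y) in {"scene":(355,200),"top":(162,226)}.items():
    im=np.mean([r.get_image(n)[:,:,::-1] for _ in range(4)],0)[y:y+40,x:x+40]
    im=np.clip((im-40)*1.5,0,255).astype('uint8')
    cv2.imwrite(f"pics/{n}9c.png",cv2.resize(im,None,fx=14,fy=14,interpolation=cv2.INTER_CUBIC))
E
```

```text
t 10.925 at [0.4089 0.2132 0.1174] yaw 10.0 w 0.0248 F [-0.2  0.6 -2.7] j [ 13.   4. 114.   0.  62.  93.]
shift [ 0.0003 -0.      0.0092] after turn [ 0.0003 -0.      0.0092] turn [-0.002  0.    -0.   ]
```

View pics/scene9c.png

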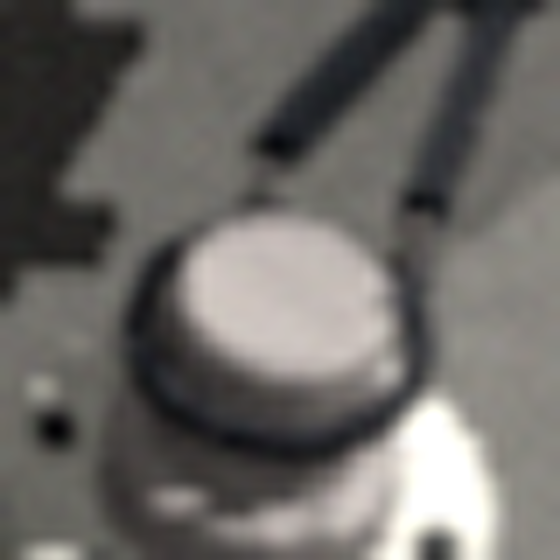

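View pics/top9c.png

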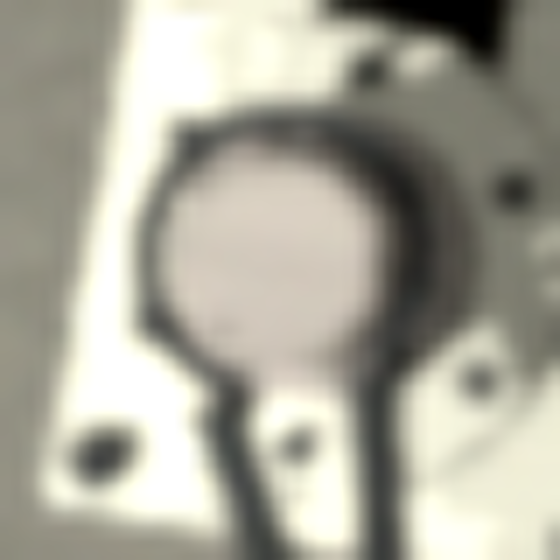

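The force still shows only the pliers' weight (-2.7 N), with the stub inside the ring in both views. In the scene view the ring midline spans 143–418 and the face 183–395, which is concentric once the height difference is allowed for. Go down the last 9 mm.

>>> carry_out --series '[0, 0, 0.003, 0, 0, 0, 0.01, 0, 0, 0.003, 0, 0, 0, 0.01, 0, 0, 0.003, 0, 0, 0, 0.01, 0, 0, 0, 0, 0, 0, 0.01, 0, 0, 0, 0, 0, 0, 0.01]'

```text
t: 11.95
ee_pos: [0.4089, 0.2132, 0.1084]
orientation: [[0.985, 0.174, -0.0], [0.174, -0.985, 0.0], [-0.0, -0.0, -1.0]]
contact_force: [0.7, 0.3, -3.7]
width: 0.0249
```

>>> carry_out --series '[0, 0, 0, 0, 0, 0, 0.01, 0, 0, 0, 0, 0, 0, 0.01]'

```text
t: 12.2
ee_pos: [0.409, 0.2132, 0.1085]
orientation: [[0.985, 0.174, 0.0], [0.174, -0.985, 0.0], [0.0, -0.0, -1.0]]
contact_force: [0.3, -0.2, -2.3]
width: 0.0249
```

```bash
python3 - <<'E'
from h import *
go(.4092,.2133,.1082,10)
print(r.get_state()["torque"],r.get_state()["orientation"][2])
for n,(x,y) in {"scene":(355,200),"top":(162,226)}.items():
    im=np.mean([r.get_image(n)[:,:,::-1] for _ in range(6)],0)[y:y+40,x:x+40]
    im=np.clip((im-30)*1.5,0,255).astype('uint8')
    cv2.imwrite(f"pics/{n}10c.png",cv2.resize(im,None,fx=14,fy=14,interpolation=cv2.INTER_CUBIC))
# ring front mid expected row for heights, relative to face centre
d=np.array([.73,.68]); 
for z in(.107,.111,.115):
    c=np.array([.5569,.2425]); p=proj("scene",[*(c+.0255*d),z]); print(z,((p-[355,200]+.46)*14).round(0), ((proj("scene",[*c,.13])-[355,200]+.46)*14).round(0))
E
```

```text
t 12.2 at [0.409  0.2132 0.1085] yaw 10.0 w 0.0249 F [ 0.3 -0.2 -2.3] j [ 13.   5. 114.   0.  61.  93.]
shift [ 0.0002 -0.      0.0003] after turn [ 0.0002 -0.      0.0003] turn [-0.002 -0.001 -0.   ]
[-0.044543    0.02693773  0.00946299] [ 1.28111300e-04 -2.15777193e-04 -9.99999969e-01]
0.107 [290. 485.] [285. 296.]
0.111 [293. 471.] [285. 296.]
0.115 [296. 457.] [285. 296.]
```

View pics/scene10c.png

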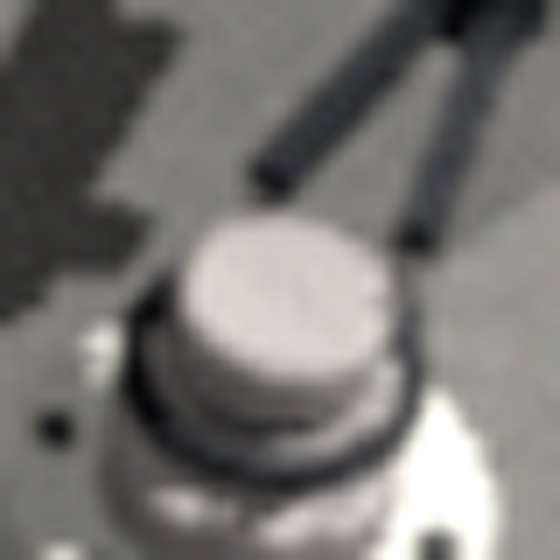

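View pics/top10c.png

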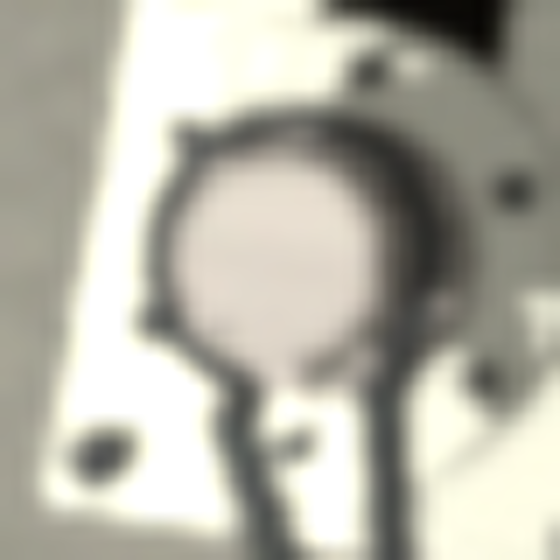

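The ring's front is at scene row about 478 (474 expected for z = 0.111), so the height is right, and force is unchanged. The top view needs a proper centring check against the screw-circle centre.

```bash
python3 - <<'E'
from rad import *
ang=np.radians(np.arange(0,360,15)); q=np.arange(.019,.034,.0005)
for n,c in(("top",[.5569,.238]),("scene",[.5567,.243])):
    g=np.mean([r.get_image(n).mean(2) for _ in range(4)],0).astype(np.float32)
    p=prof(n,g,c,.1113,q,ang)
    print(n,"min r",(q[p.argmin(1)]*1e3));print(" outer edge r",q[np.diff(p,axis=1).argmax(1)]*1e3+.25)
    big=cv2.resize(g,None,fx=12,fy=12,interpolation=cv2.INTER_CUBIC); big=cv2.cvtColor(np.clip((big-30)*1.5,0,255).astype('uint8'),cv2.COLOR_GRAY2BGR)
    t=np.linspace(0,2*np.pi,90)
    for z,R,col in((.13,.02,(0,0,255)),(.111,.028,(0,255,0))):
        P=np.array([proj(n,[c[0]+R*np.cos(a),c[1]+R*np.sin(a),z]) for a in t])*12+6
        cv2.polylines(big,[P.astype(int)],True,col,1)
    u,v=(proj(n,[*c,.12])*12).astype(int); cv2.imwrite(f"pics/{n}11.png",big[v-240:v+240,u-240:u+240])
a=cv2.imread("pics/top11.png")[:,40:440];b=cv2.imread("pics/scene11.png")[:,40:440];cv2.imwrite("pics/both11.png",np.hstack([a,b]))
E
```

```text
top min r [25.  25.  25.5 27.  25.5 25.5 25.5 26.  26.5 25.  25.  34.  34.  21.  31.  27.  23.5 23.  24.5 24.5 24.5 25.5 25.5 25. ]
 outer edge r [28.3 29.8 30.3 32.8 29.3 28.8 28.8 29.3 29.3 28.8 27.8 28.8 26.3 24.8 33.8 30.8 33.3 27.3 32.3 30.8 31.3 31.3 29.8 29.3]
scene min r [28.5 28.5 29.  27.5 26.5 25.5 25.5 25.  25.  25.  26.5 32.  34.  34.  34.  34.  34.  29.  25.5 25.  25.  25.5 26.5 27. ]
 outer edge r [32.8 31.8 31.8 31.3 29.8 29.8 27.8 28.8 27.3 27.8 30.3 33.8 27.8 23.8 27.8 28.3 19.2 30.8 28.3 27.8 28.8 28.3 31.3 30.3]
```

View pics/both11.png

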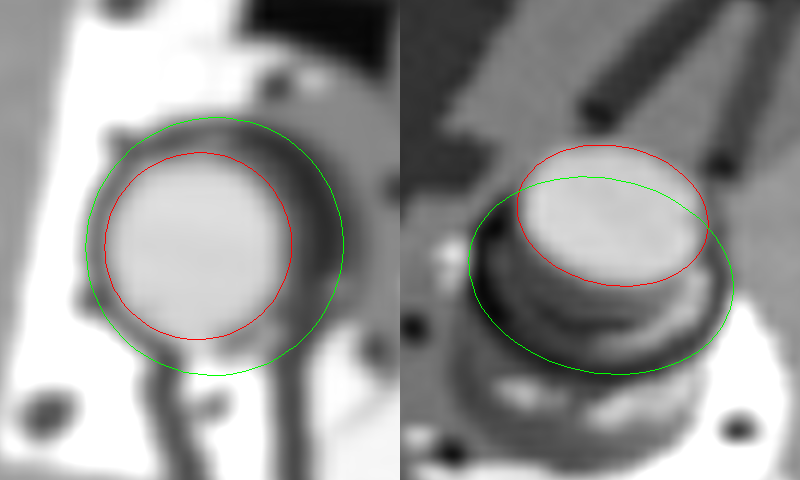

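The circle drawn about the screw-circle centre coincides with the ring's outline in the top view (midline radius 25–25.5 mm nearly all round). So the clip is concentric within about 1 mm and at groove height. Last check, then hand in.

```bash
python3 - <<'E'
from h import *
go(.409,.2132,.1082,10)
r.job_done()
E
```

```text
t 13.2 at [0.4089 0.2132 0.1084] yaw 10.0 w 0.0248 F [ 0.5  0.3 -3.8] j [ 13.   5. 114.   0.  61.  93.]
shift [0.0001 0.     0.0002] after turn [0.0001 0.     0.0002] turn [-0.002  0.    -0.001]
the job is handed in; nothing more can be done
```

I squeezed the pliers home, carried the open circlip over the smaller white positioner, lowered it round the stub to groove height, and handed in at 13.2 s, still holding. The hand-in reports no verdict.

**Last checks:**
- **Grip:** The finger opening was 24.8 mm against the 26 mm given for home. The ring was visibly wide open, and the tool was vertical to within 0.02°.
- **Contact:** Throughout the descent the tool carried only about the pliers' weight (-2.3 to -3.8 N), with sideways force under 1 N. I saw no sign of the clip touching the positioner.
- **Centring:** In the top view the ring lay within about 1 mm of the stub's axis nearly all round, against 3 mm of clearance.
- **Height:** The clip is at about 111 mm by the arm's position and the rest's geometry. The scene view put it at about 110 mm.

**Checks that disagreed:**
- **Automatic ring fit:** In the scene view, just above the stub, this put the ring about 2 mm off sideways. I discounted it because the stub's dark side is likely to bias it.
- **Last scene profile:** Taken alone, this could mean the clip sits up to about 2.5 mm low. I put it down to the ring's visible side wall.
- **Two-camera heights:** These read about 4 mm low on the known stub top, so I did not rely on them for the final height.

I aimed no move at the lens, bearing or jar and saw no contact with them, but I took no final picture of them.

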